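# Pull the spent gas-purifier cartridge from its locked holder

## Robot

A 7-joint arm with a two-finger parallel gripper is mounted at the origin on the work surface. World frame = base frame: x ahead of the robot, y to its left, z up, the work surface at z = 0. Lengths are in m, angles in degrees, forces in N, time in s.
With the tool pointing down it reaches from about 0.4 to 0.875 m from the base axis. Payload 6.5 kg.
Tool frame: the origin (TCP) lies at the very end of the fingers, on their centre line; the grasp point (between the pads) lies 19 mm behind it (bot.grip_depth is the distance from the TCP to the grasp point, in m); x points along the fingers, y is the direction in which the jaws open and shut, and the axes are right-handed (so a half turn about x gives the same grasp; the last joint's range is limited). The gripper opens to 88 mm and grips with 3 to 60 N. Pads are 18 mm wide; open, the fingers measure 123 mm over their backs; the gripper's body (75 mm by 187 mm) begins 45 mm behind the grasp point.
Start: joints at [-77.132, 30.733, -0.252, 88.115, 0.149, 61.152, -4.079], TCP at [0.186, 0.623, 0.214] pointing down, gripper open.
Joint ranges: [-154.64, 154.64], [-21.42, 123.67], [-72.66, 72.17], [13.99, 137.28], [-74.86, 254.86], [10.95, 109.41], [-158.01, 158.01]. Speed limits (degrees/s): [136.94, 136.94, 180, 180, 180, 180, 180].

## Interface

Orientations are given as a 3x3 rotation matrix whose columns are the frame's x, y, z axes.
In Python, from bench import status, camera, get_calibration, bot gives the robot as it stands. The module is installed in compiled form; this text tells all that it offers.
- The arm moves only by the tool drive_tool, never from a script. Its argument "rows" is a list of rows, each a list of 3 entries, a list of its own where there are three numbers: the shift along the tool's x, y, z in units of 50 mm (1.0 is 50 mm), then the turn, a rotation vector about the tool's x, y, z in units of 5 degrees (1.0 is 5 degrees), then the finger opening in mm, from 0 to 88.1. A call has 1 to 5 rows; each row shifts and turns the pose as measured when the row begins, along the tool's axes as they then stand; what a row does not reach is not made up. A row lasts 1/8 s, in which the tool goes at most 62.5 mm and 10.7 degrees, less where a joint would pass 70% of its speed; a pose out of reach is approached as far as the arm can. A call is refused whole if a number of a shift passes 1 or a number of a turn 1, either way. A call with a gripper value outside its range is refused whole. The fingers move at their own pace and stop on an object; the grip force is fixed at half the most. Time passes only in rows, so rows that do not move let the fingers close. It gives the time, the measured TCP pose, the force and the opening at its end, in the units of the state.
- status.read_state(): the state, without advancing time (a new reading comes with each control period).
- camera(name): name is "scene" or "top" or "wrist"; returns the picture (480x640x3 uint8, red, green, blue); there is no depth.
- get_calibration(name): a dict with "fx", "fy", "cx", "cy" (pixels), "extrinsics" (4x4, takes a point from camera to world coordinates). Camera axes: x right, y down, z forward; pixel columns grow to the right and rows downward; lengths in m; the calibration is good to about 2 mm. The wrist camera is an equidistant fisheye: a pixel r from the principal point sees the ray r / f radians off the axis. A picture is of the moment at which its call begins: read the wrist's pose just before it. get_calibration takes no time and is no camera call; for the wrist camera it gives the pose at the moment of the call.
- bot.close_job(): hands the job in, once; it reports no verdict.
The state is a dict: "clock": time; "joints": joint angles; "joint_velocities": joint speeds; "tau": joint torques, N m; "tool_pos": TCP position; "orientation": TCP orientation; "contact_force": force on the tool from outside, world axes, zero at the start; "torque": the same for the moment, N m; "opening": opening from 0.0 (shut) to 1.0 (fully open).
Only numpy, scipy, OpenCV 4.12 (cv2) and the standard library are available. Lean on these libraries where they do the work, as an engineer would, in place of code of your own. Each camera call takes 0.05 s, during which the arm holds its last target.

## Task

The orange-capped purifier cartridge is spent. Slide the red safety catch fully back to unlock the retaining arm, swing the arm fully open, then pull the cartridge straight up out of its cup and set it down in the orange tray without dropping it, standing upright and released. Leave the catch fully back and the arm fully open, and do not disturb the blue-capped cartridge, the bottle or the beaker.

Things in the scene. Friction and masses are not known exactly. Their poses are not given: they have to be found in the camera images.
- station: Fixed purifier station: white base plate 110 (x) x 300 (y) x 16 mm; origin at the centre of its underside, on the bench; yaw varies. Along its y axis (x = 0): steel pivot post, radius 12, at y = -105; aluminium cup, outer radius 25, at y = -35; grey pedestal 40 (x) x 75 (y), y = 75 to 150, top at z = 152, which carries the red catch. The arm lies at z = 156 to 168 from the pivot over the cup to the pedestal; its black knob and the catch's red tab stand up from it to z = 203.
- cup_rim (a point): Centre of the cup's mouth, 71 mm above the bench; the bore has radius 20.5 mm and is 51 mm deep, its floor 20 mm above the bench.
- pivot_axis (a point): On the vertical hinge axis of the retaining arm, at the height of the arm's underside (156 mm above the bench).
- retaining_arm (a joint): Steel retaining arm, 29 mm wide, 12 mm thick, reaching 165 mm from its hinge, 6 mm above the cartridge's cap. 0 = closed, over the cartridge, along the station's +y; grows to its stop at 1.65 rad as it swings clockwise seen from above, towards the station's +x. Light friction (about 1 N at the knob), stays where left. At 0 the fork at its end straddles the catch's bolt, and it cannot swing (0.02 rad of play) until the catch is back by more than 20 mm.
- black_knob (a point): On the axis of the black upright knob on the arm, radius 10 mm, 35 mm tall, 115 mm from the hinge axis; the point is 15 mm below the knob's top (188 mm above the bench), a good height to grip.
- safety_catch (a joint): Red sliding bolt. 0 = fully home, its nose 18 mm into the arm's fork; it slides along the station's +y, away from the arm, to its stop at 0.035 m; starts at 0 to 0.005. Friction about 2 N, no spring, stays where left.
- catch_tab (a point): Centre of the red upright tab of the catch, 16 mm (station x) x 24 mm (station y) x 35 mm tall; the point is 15 mm below its top (188 mm above the bench), a good height to grip.
- spent_cartridge: Spent cartridge, a cylinder 36 mm in diameter and 130 mm tall, about 0.16 kg (0.11 to 0.23), centre of mass at mid-height; gripped high up it can swing between the fingers when carried fast: white with an amber band and an orange cap (top 36 mm). Stands loosely in the cup; origin at the centre of its foot, z up along it.
- spent_tray: Orange tray 110 x 110 mm, fixed, walls 4 mm thick and 14 mm tall, floor 4 mm above the bench; origin at the centre of its underside. To the left or the right of the station.
- clean_tray: Blue tray of the same size, fixed, on the other side of the station, holding the fresh cartridge; origin at the centre of its underside.
- fresh_cartridge: Bystander: fresh cartridge of the same size with a blue cap, standing in the blue tray; origin at the centre of its foot.
- reagent_bottle: Bystander: amber jar, 60 mm in diameter, 120 mm tall; origin at the centre of its foot.
- beaker: Bystander: white cup, 68 mm in diameter, 85 mm tall; origin at the centre of its foot.
There are look-alikes about, which are no part of the job. Leave any black or yellow look-alike of the spent_cartridge alone.

How it is judged (in metres and radians):
On the way, in this order (a step that is already met when the one before it is completed fails the run):
1. the red catch is slid fully back (more than 29 mm) with the arm still closed (value of joint safety_catch above 0.029 m and value of joint retaining_arm below 0.2 rad), for 0.1 s.
2. the arm is swung fully open (more than 1.5 rad) with the cartridge still in its cup (value of joint retaining_arm above 1.5 rad and z of spent_cartridge in the frame of station below 0.03 m), for 0.1 s.
3. the cartridge is pulled up out of the cup, upright (z of spent_cartridge in the frame of cup_rim above 0.002 m and angle between spent_cartridge's own z axis and vertical below 0.5 rad), for 0.1 s.
At the end, for the whole second after the job is handed in: The spent cartridge stands upright (within 0.1 rad), at rest and released, with its foot on the floor of the orange tray inside its walls (centre within 34 mm of the tray's along both tray axes); the arm is open by more than 1.5 rad and the catch is back by more than 29 mm (x of spent_cartridge in the frame of spent_tray between -0.034 and 0.034 m and y of spent_cartridge in the frame of spent_tray between -0.034 and 0.034 m and z of spent_cartridge in the frame of spent_tray below 0.008 m and angle between spent_cartridge's own z axis and vertical below 0.1 rad and linear speed of spent_cartridge below 0.02 m/s and value of joint retaining_arm above 1.5 rad and value of joint safety_catch above 0.029 m); the robot touches nothing.
It fails at once if the fresh cartridge is moved by more than 30 mm or tipped (distance of fresh_cartridge from where it was at the start of the episode above 0.03 m or angle between fresh_cartridge's own z axis and vertical above 0.5 rad).
It fails at once if the bottle or the beaker is moved by more than 30 mm (distance of any of reagent_bottle, beaker from where it was at the start of the episode above 0.03 m).
It fails at once if the spent cartridge is let go or dropped with its foot more than 30 mm above the bench in the cup or 22 mm above the bench away from it (contact force between spent_cartridge and the fingers below 0.05 N and (height (world z) of spent_cartridge above 0.03 m or (height (world z) of spent_cartridge above 0.022 m and horizontal distance between spent_cartridge and cup_rim above 0.06 m))).
It also fails if it takes over 72 s, if anything falls off the work surface, if the arm or the gripper's body presses on something with over 40 N, if the wrist force passes 120 N, or if a joint passes its speed limit or range.

## Working session

There is one attempt and no reset: what is moved stays moved. The work goes in short steps, Python scripts to look and compute and a tool call to move; the robot and the scene stay as the last step left them, time stands still between calls to the robot, and variables do not carry over. Pictures are saved under pics/ and viewed, and the job is handed in when it is done.

Besides the shell and the picture viewer there is one more tool, called after ">>>" in YAML: its name, and indented under it one key for each argument. drive_tool: Moves the arm, as the interface text tells. Its arguments: {"type":"object","properties":{"rows":{"type":"array","items":{"type":"array"}}},"required":["rows"]}

```bash
mkdir -p pics; python3 - <<'E'
from bench import status, camera, get_calibration, bot
import cv2, numpy as np
s=status.read_state(); print(s); print(bot.grip_depth)
for n in("scene","top","wrist"):
    c=get_calibration(n); print(n,{k:np.round(v,4).tolist() for k,v in c.items()})
    cv2.imwrite(f"pics/{n}0.png",camera(n)[:,:,::-1])
E
```

```text
{'clock': 0.0, 'joints': array([-77.13142124,  30.77741037,  -0.25436714,  88.17093903,
         0.14730009,  61.15208849,  -4.07883771]), 'joint_velocities': array([ 0.03922113, -0.04553313, -0.04833955,  0.01620424, -0.06792941,
        0.01206492,  0.02784854]), 'tau': array([-3.23117047e-05, -5.70969701e+01,  9.91042033e-01, -2.51603740e+01,
       -5.61166776e-02,  1.76839734e-02,  1.71723095e-04]), 'tool_pos': array([0.18618626, 0.6220675 , 0.21263844]), 'orientation': array([[-4.02043607e-04,  2.86650895e-01,  9.58035022e-01],
       [-1.70046905e-03,  9.58033518e-01, -2.86651158e-01],
       [-9.99998473e-01, -1.74435517e-03,  1.02269723e-04]]), 'contact_force': array([-0.02714186,  0.13013063,  0.23700054]), 'torque': array([-0.00104459, -0.0018036 ,  0.03554192]), 'opening': 0.9995803789082992}
0.0187
scene {'fx': 566.6227, 'fy': 566.6227, 'cx': 319.3289, 'cy': 244.7606, 'extrinsics': [[-0.3044, 0.5999, -0.7399, 1.4852], [0.9525, 0.1846, -0.2422, 0.3133], [-0.0088, -0.7785, -0.6276, 0.9232], [0.0, 0.0, 0.0, 1.0]]}
top {'fx': 569.0081, 'fy': 569.0081, 'cx': 321.6178, 'cy': 246.4196, 'extrinsics': [[-0.0106, -0.9938, 0.1104, 0.4381], [-0.9999, 0.0099, -0.0071, -0.0127], [0.0059, -0.1105, -0.9939, 1.1792], [0.0, 0.0, 0.0, 1.0]]}
wrist {'fx': 371.6483, 'fy': 371.6483, 'cx': 320.0673, 'cy': 242.1978, 'extrinsics': [[0.2858, 0.9171, 0.2778, 0.1142], [0.9583, -0.2733, -0.0837, 0.645], [-0.0009, 0.2901, -0.957, 0.3844], [0.0, 0.0, 0.0, 1.0]]}
```

View pics/scene0.png

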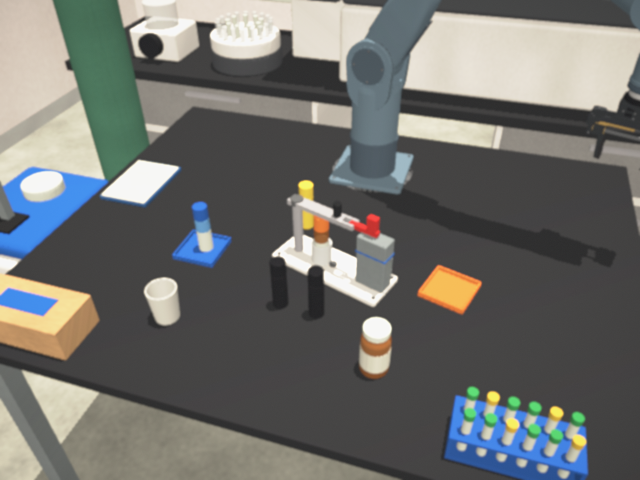

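View pics/top0.png

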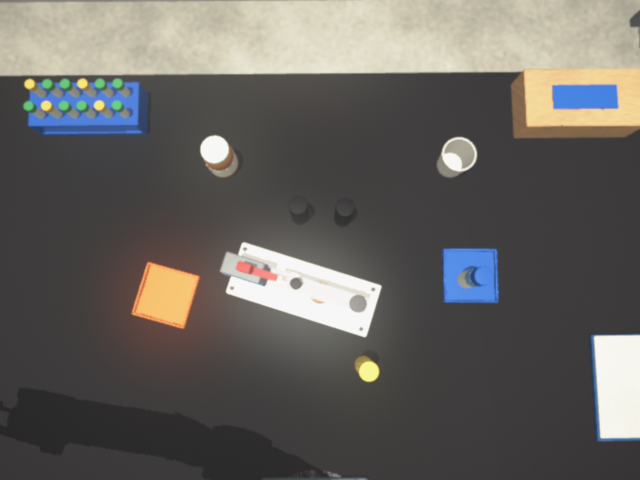

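View pics/wrist0.png

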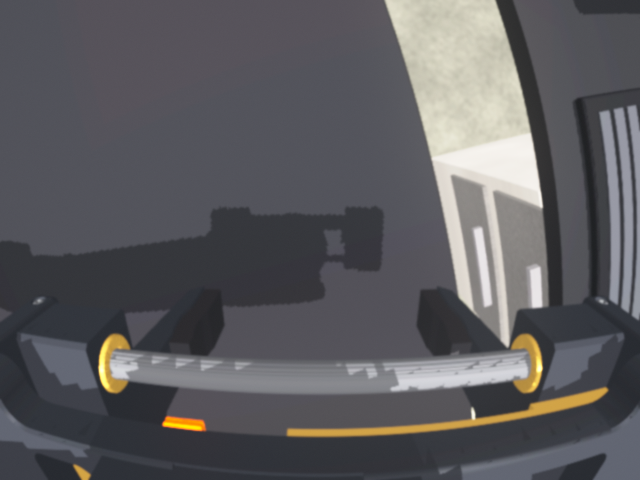

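The top picture shows the pedestal and red catch at (245,268), knob (296,284), pivot (358,303), orange tray (166,295), blue tray with the fresh cartridge (470,276), bottle (218,153) and beaker (457,157). The look-alikes are black at (298,208) and (345,210), and yellow at (367,370). The spent cartridge is the orange-capped one under the retaining arm (scene (321,225), top (318,298)).

```bash
cat > h.py <<'E'
from bench import status, camera, get_calibration, bot
import cv2, numpy as np
def ray(n,u,v):
    c=get_calibration(n);T=np.array(c['extrinsics'])
    d=T[:3,:3]@np.array([(u-c['cx'])/c['fx'],(v-c['cy'])/c['fy'],1.]); return T[:3,3],d
def onz(n,p,z):
    o,d=ray(n,*p); return o+d*(z-o[2])/d[2]
def proj(n,P):
    c=get_calibration(n);T=np.linalg.inv(np.array(c['extrinsics'])); q=T[:3,:3]@np.array(P)+T[:3,3]
    return np.array([c['fx']*q[0]/q[2]+c['cx'],c['fy']*q[1]/q[2]+c['cy']])
def big(m):
    cs,_=cv2.findContours(m.astype(np.uint8),cv2.RETR_EXTERNAL,cv2.CHAIN_APPROX_NONE)
    return max(cs,key=cv2.contourArea)
E
python3 - <<'E'
from h import *
t=cv2.imread("pics/top0.png"); s=cv2.imread("pics/scene0.png")
h=cv2.cvtColor(t,cv2.COLOR_BGR2HSV)
# white plate
roi=np.zeros(t.shape[:2],bool); roi[235:345,215:390]=1
m=((h[...,1]<40)&(h[...,2]>185)&roi)
m=cv2.morphologyEx(m.astype(np.uint8),cv2.MORPH_CLOSE,np.ones((15,15)))
r=cv2.minAreaRect(big(m)); b=cv2.boxPoints(r)
P=np.array([onz("top",p,.016) for p in b]);print("plate",r,'\n',b,'\n',P.round(4)); print(np.linalg.norm(np.roll(P,-1,0)-P,axis=1), P.mean(0))
# tray
m=(h[...,0]>5)&(h[...,0]<20)&(h[...,1]>150)&(h[...,2]>120); m[:, 215:]=0;m[:255]=0
r=cv2.minAreaRect(big(m)); b=cv2.boxPoints(r)
P=np.array([onz("top",p,.014) for p in b]);print("tray",P.round(4), np.linalg.norm(np.roll(P,-1,0)-P,axis=1), P.mean(0))
# red
m=((h[...,0]<5)|(h[...,0]>174))&(h[...,1]>150)&(h[...,2]>90)
c=big(m);print("red",cv2.minAreaRect(c),cv2.boundingRect(c))
cv2.imwrite("pics/topz.png",cv2.resize(t[230:350,200:400],None,fx=4,fy=4,interpolation=cv2.INTER_CUBIC))
cv2.imwrite("pics/scenez.png",cv2.resize(s[170:310,260:410],None,fx=4,fy=4,interpolation=cv2.INTER_CUBIC))
E
```

```text
plate ((298.20526123046875, 287.4332275390625), (158.34490966796875, 54.50477600097656), 17.52556800842285) 
 [[214.50124 289.5793 ]
 [230.91432 237.60452]
 [381.9093  285.28714]
 [365.49622 337.26193]] 
 [[ 0.481   0.1982  0.016 ]
 [ 0.5874  0.1655  0.016 ]
 [ 0.4862 -0.1433  0.016 ]
 [ 0.3816 -0.1077  0.016 ]]
[0.11130985 0.32496977 0.11045119 0.32165648] [0.48404876 0.02816645 0.016     ]
tray [[0.434  0.3674 0.014 ]
 [0.5421 0.3392 0.014 ]
 [0.5098 0.2297 0.014 ]
 [0.4022 0.2591 0.014 ]] [0.1117525  0.11410532 0.11145672 0.11291346] [0.47202972 0.29885631 0.014     ]Traceback (most recent call last):
  File "<stdin>", line 16, in <module>
  File "h.py", line 13, in big
    return max(cs,key=cv2.contourArea)
ValueError: max() iterable argument is empty
```

```bash
python3 - <<'E'
from h import *
t=cv2.imread("pics/top0.png"); s=cv2.imread("pics/scene0.png")
h=cv2.cvtColor(t,cv2.COLOR_BGR2HSV)
print(t[266:271,244],h[268,240:250])
cv2.imwrite("pics/topz.png",cv2.resize(t[230:350,200:400],None,fx=4,fy=4,interpolation=cv2.INTER_CUBIC))
cv2.imwrite("pics/scenez.png",cv2.resize(s[170:310,260:410],None,fx=4,fy=4,interpolation=cv2.INTER_CUBIC))
E
```

```text
[[124 131 247]
 [125 133 247]
 [127 135 247]
 [128 137 247]
 [127 135 247]] [[  2 125 247]
 [  2 125 247]
 [  2 124 247]
 [  2 124 247]
 [  2 124 247]
 [  2 124 247]
 [  2 123 247]
 [  2 123 247]
 [  2 126 246]
 [  1 137 236]]
```

View pics/topz.png

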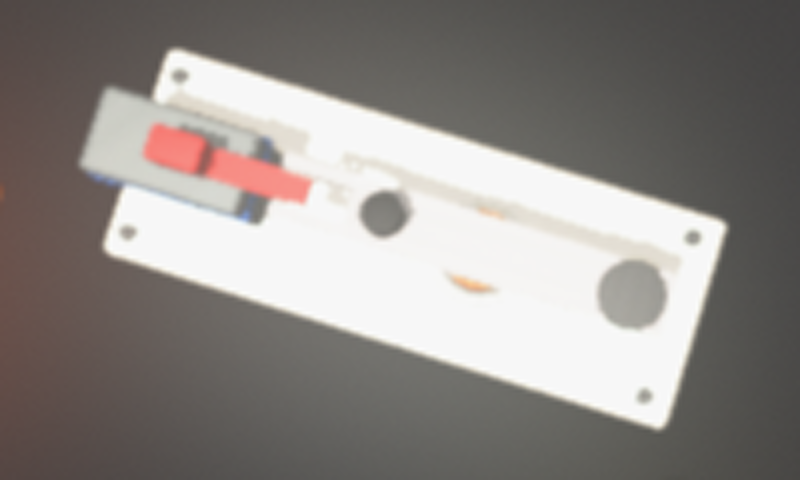

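View pics/scenez.png

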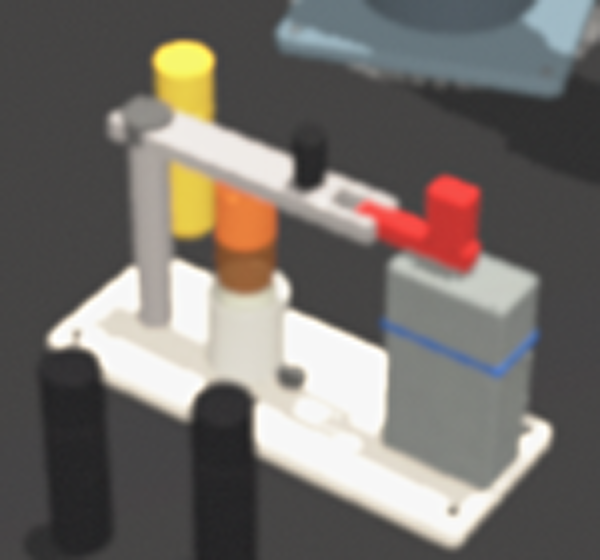

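```bash
python3 - <<'E'
from h import *
f=lambda x,y:((x+.5)/4-.5+200,(y+.5)/4-.5+230)
P=np.array([onz("top",f(*p),.016) for p in [(172,47),(727,222),(665,430),(105,253)]])
print(P.round(4),np.linalg.norm(np.roll(P,-1,0)-P,axis=1)); c=P.mean(0)
ax=(P[0]+P[3]-P[1]-P[2])[:2]; ax/=np.linalg.norm(ax); xs=np.array([ax[1],-ax[0]])
print("centre",c,"yaxis",ax,"xaxis",xs,"yaw",np.degrees(np.arctan2(-ax[0],ax[1])))
S=lambda x,y:c[:2]+x*xs+y*ax
L=lambda q:[(q[:2]-c[:2])@xs,(q[:2]-c[:2])@ax]
k=onz("top",f(382,214),.203); r=onz("top",f(178,147),.203)
print("knob top",k,L(k),"tab",r,L(r))
pv=onz("top",f(632,294),.17);print("pivot",pv,L(pv))
print("from station: pivot",S(0,-.105),"cup",S(0,-.035),"knob",S(0,.01))
g=lambda x,y:((x+.5)/4-.5+260,(y+.5)/4-.5+170)
k2=onz("scene",g(311,135),.203);r2=onz("scene",g(453,188),.203);print("scene knob",k2,L(k2),"tab",r2,L(r2))
E
```

```text
[[ 0.5794  0.1414  0.016 ]
 [ 0.4865 -0.1422  0.016 ]
 [ 0.3819 -0.1085  0.016 ]
 [ 0.4741  0.175   0.016 ]] [0.2984019  0.10994084 0.29809816 0.11051733]
centre [0.48045188 0.01641409 0.016     ] yaxis [0.31016074 0.95068413] xaxis [ 0.95068413 -0.31016074] yaw -18.06891739777435
knob top [0.48369339 0.02640665 0.203     ] [np.float64(-1.764678100544875e-05), np.float64(0.010505162104335351)] tab [0.51334998 0.11384204 0.203     ] [np.float64(0.0010573793525883377), np.float64(0.10282690625988909)]
pivot [ 0.44881491 -0.08239389  0.17      ] [np.float64(0.0005695891205244191), np.float64(-0.10374772437392794)]
from station: pivot [ 0.447885   -0.08340774] cup [ 0.46959625 -0.01685986] knob [0.48355349 0.02592093]
scene knob [0.48461538 0.02907404 0.203     ] [np.float64(3.155610569137261e-05), np.float64(0.013326967366268096)] tab [0.51027191 0.11624729 0.203     ] [np.float64(-0.0026149097522653354), np.float64(0.10415884575340487)]
```

Station edges come out at 298 × 110 mm against 300 × 110, and the knob lands at station (0, 10.5) mm against (0, 10). The model holds. The tab is at world (0.513, 0.114) and the cup at (0.470, −0.017). I'll move over the tab now with the jaws along station y.

>>> drive_tool:
  rows:
    - [[-0.2, -0.75, 0.85], [0.28, 0, 0], 88]
    - [[-0.2, -0.75, 0.85], [0, 0, 0], 88]
    - [[-0.2, -0.75, 0.85], [0, 0, 0], 88]
    - [[-0.2, -0.75, 0.85], [0, 0, 0], 88]
    - [[-0.2, -0.75, 0.85], [0, 0, 0], 88]

```text
clock: 0.78
tool_pos: [0.3318, 0.3746, 0.2616]
orientation: [[-0.003, 0.303, 0.953], [-0.003, 0.953, -0.303], [-1.0, -0.004, -0.002]]
contact_force: [-0.0, -0.4, -0.5]
opening: 0.999
```

>>> drive_tool:
  rows:
    - [[0, -0.75, 0.85], [0, 0, 0], 88]
    - [[0, -0.75, 0.85], [0, 0, 0], 88]
    - [[0, -0.75, 0.85], [0, 0, 0], 88]
    - [[0, -0.75, 0.85], [0, 0, 0], 88]

```text
clock: 1.27
tool_pos: [0.4514, 0.1734, 0.2629]
orientation: [[-0.001, 0.303, 0.953], [-0.001, 0.953, -0.303], [-1.0, -0.001, -0.001]]
contact_force: [1.7, 0.4, 0.1]
opening: 1.001
```

```bash
cat >> h.py <<'E'
c0=np.array([0.48045,0.01641]);ay=np.array([.31016,.95068]);axx=np.array([.95068,-.31016])
def S(x,y): return c0+x*axx+y*ay
def Lc(p): return np.array([(p[:2]-c0)@axx,(p[:2]-c0)@ay])
def rel(target,yaw_axis=None):
    s=status.read_state();R=s['orientation'];p=s['tool_pos']
    print("t",round(s['clock'],2),"tcp",p.round(4),"station",Lc(p).round(4),"F",s['contact_force'].round(2),"open",round(s['opening']*88.1,1))
    d=R.T@(np.array(target)-p); print("units",(d/.05).round(3))
    if yaw_axis is not None: # desired tool y in world xy
        Rd=np.stack([[0,0,-1],[*yaw_axis,0],np.cross([0,0,-1],[*yaw_axis,0])],1)
        print("turn units",(np.degrees(cv2.Rodrigues(R.T@Rd)[0].ravel())/5).round(3))
E
python3 - <<'E'
from h import *
rel([.513,.114,.225],ay)
E
```

```text
t 1.27 tcp [0.4514 0.1734 0.2629] station [-0.0763  0.1403] F [1.67 0.41 0.13] open 88.1
units [ 0.757 -0.759  1.534]
turn units [ 0.09  -0.009  0.011]
```

>>> drive_tool:
  rows:
    - [[0, -0.4, 0.8], [0.1, 0, 0], 88]
    - [[0, -0.35, 0.7], [0, 0, 0], 88]
    - [[0, 0, 0], [0, 0, 0], 88]

```text
clock: 1.65
tool_pos: [0.5141, 0.1073, 0.2629]
orientation: [[-0.0, 0.319, 0.948], [-0.002, 0.948, -0.319], [-1.0, -0.002, 0.0]]
contact_force: [0.4, 0.2, -0.2]
opening: 0.996
```

```bash
python3 - <<'E'
from h import *
rel([.513,.114,.174],ay)
cv2.imwrite("pics/w1.png",camera("wrist")[:,:,::-1])
cv2.imwrite("pics/s1.png",camera("scene")[150:330,220:460,::-1].repeat(3,0).repeat(3,1))
E
```

```text
t 1.65 tcp [0.5141 0.1073 0.2629] station [0.0038 0.0968] F [ 0.41  0.2  -0.24] open 87.8
units [ 1.777  0.124 -0.065]
turn units [-0.107  0.003  0.026]
```

View pics/w1.png

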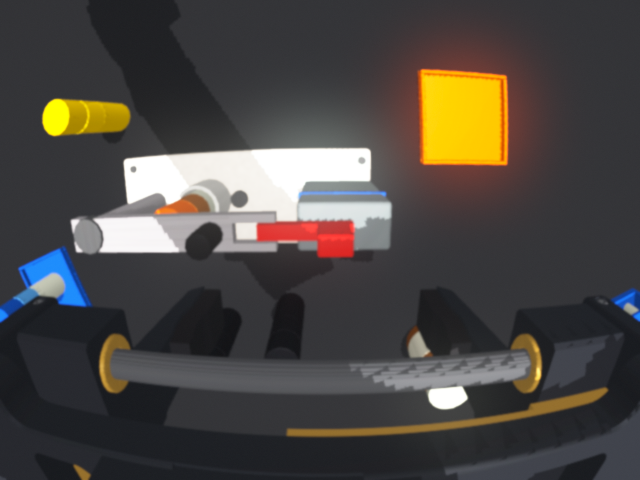

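View pics/s1.png

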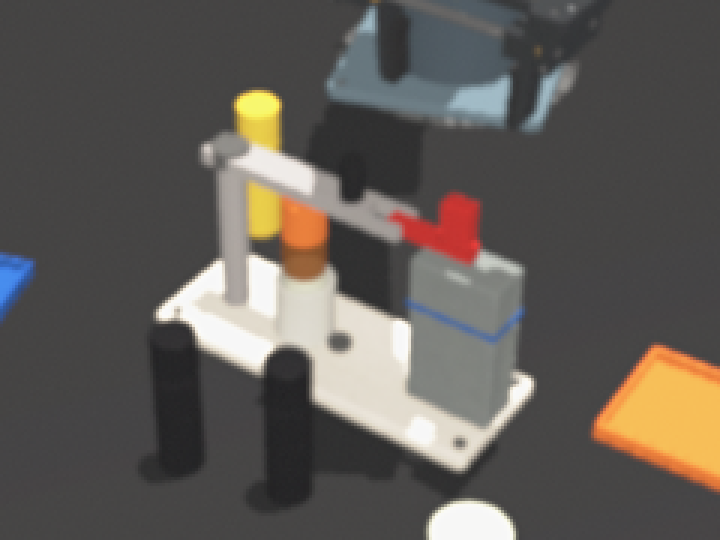

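The wrist view shows the tab at (338,238) between the fingers at about x=200 and 440. The scene view agrees. I'll descend and close on it.

>>> drive_tool:
  rows:
    - [[0.6, 0.12, -0.05], [-0.1, 0, 0], 60]
    - [[0.6, 0, 0], [0, 0, 0], 50]
    - [[0.35, 0, 0], [0, 0, 0], 50]
    - [[0, 0, 0], [0, 0, 0], 50]

```text
clock: 2.25
tool_pos: [0.508, 0.124, 0.1834]
orientation: [[-0.003, 0.297, 0.955], [0.003, 0.955, -0.297], [-1.0, 0.002, -0.004]]
contact_force: [-0.2, -0.4, 0.0]
opening: 0.578
```

```bash
python3 - <<'E'
from h import *
rel([.513,.114,.174],ay)
E
```

```text
t 2.25 tcp [0.508  0.124  0.1834] station [-0.0072  0.1108] F [-0.21 -0.36  0.  ] open 50.9
units [ 0.187 -0.162  0.156]
turn units [ 0.164 -0.047 -0.018]
```

>>> drive_tool:
  rows:
    - [[0.15, -0.12, 0.12], [0.1, 0, 0], 50]
    - [[0, 0, 0], [0, 0, 0], 50]

```text
clock: 2.5
tool_pos: [0.5123, 0.1174, 0.1767]
orientation: [[-0.002, 0.304, 0.953], [0.004, 0.953, -0.304], [-1.0, 0.003, -0.003]]
contact_force: [-0.2, 0.5, -0.3]
opening: 0.567
```

```bash
python3 - <<'E'
from h import *
rel([.513,.114,.174],ay)
E
```

```text
t 2.5 tcp [0.5123 0.1174 0.1767] station [-0.001   0.1059] F [-0.19  0.52 -0.3 ] open 49.9
units [ 0.054 -0.06   0.034]
turn units [ 0.079 -0.034 -0.033]
```

>>> drive_tool:
  rows:
    - [[0.03, -0.05, 0.02], [0, 0, 0], 15]
    - [[0, 0, 0], [0, 0, 0], 15]
    - [[0, 0, 0], [0, 0, 0], 15]
    - [[0, 0, 0], [0, 0, 0], 15]

```text
clock: 3.0
tool_pos: [0.5134, 0.1153, 0.1762]
orientation: [[0.0, 0.303, 0.953], [0.005, 0.953, -0.303], [-1.0, 0.005, -0.001]]
contact_force: [-0.3, 0.1, -1.5]
opening: 0.253
```

>>> drive_tool:
  rows:
    - [[0, 0.2, 0], [0, 0, 0], 15]
    - [[0, 0.2, 0], [0, 0, 0], 15]
    - [[0, 0.2, 0], [0, 0, 0], 15]
    - [[0, 0, 0], [0, 0, 0], 15]

```text
clock: 3.5
tool_pos: [0.5231, 0.1451, 0.1762]
orientation: [[-0.0, 0.304, 0.953], [0.004, 0.953, -0.304], [-1.0, 0.004, -0.001]]
contact_force: [0.7, 1.4, -0.7]
opening: 0.25
```

```bash
python3 - <<'E'
from h import *
rel([.513,.114,.174],ay)
cv2.imwrite("pics/t2.png",camera("top")[230:350,200:400,::-1].repeat(4,0).repeat(4,1))
E
```

```text
t 3.5 tcp [0.5231 0.1451 0.1762] station [0.0006 0.1355] F [ 0.71  1.42 -0.68] open 22.1
units [ 0.042 -0.654 -0.003]
turn units [ 0.076 -0.016 -0.041]
```

View pics/t2.png

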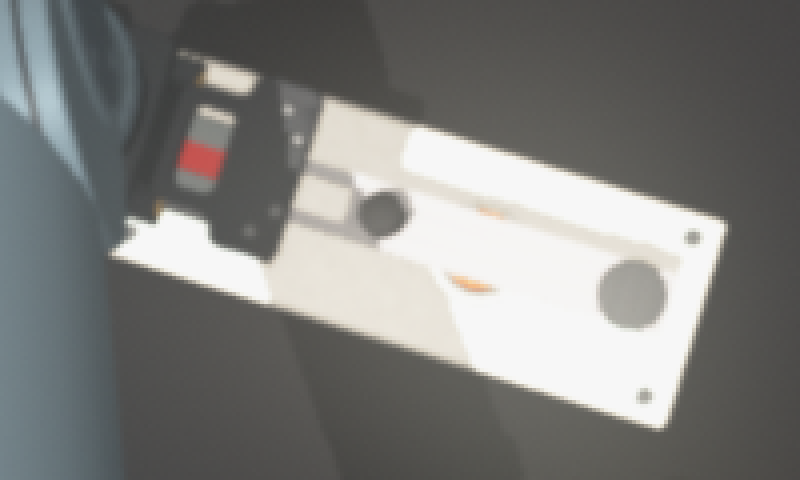

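Opening of 22 mm matches the 24 mm tab, and the catch has moved about 32 mm. I'll push on to the stop.

>>> drive_tool:
  rows:
    - [[0, 0.08, 0], [0, 0, 0], 15]
    - [[0, 0.06, 0], [0, 0, 0], 15]
    - [[0, 0, 0], [0, 0, 0], 15]

```text
clock: 3.92
tool_pos: [0.5239, 0.1475, 0.1762]
orientation: [[-0.004, 0.307, 0.952], [-0.001, 0.952, -0.307], [-1.0, -0.002, -0.003]]
contact_force: [-0.5, 1.3, 1.6]
opening: 0.252
```

```bash
python3 - <<'E'
from h import *
rel([.513,.114,.174],ay)
E
```

```text
t 3.92 tcp [0.5239 0.1475 0.1762] station [0.0006 0.1381] F [-0.48  1.29  1.56] open 22.2
units [ 0.045 -0.704 -0.001]
turn units [ 0.039 -0.04   0.027]
```

>>> drive_tool:
  rows:
    - [[0, 0.15, 0], [0, 0, 0], 15]
    - [[0, 0.15, 0], [0, 0, 0], 15]

```text
clock: 4.18
tool_pos: [0.5241, 0.1482, 0.1758]
orientation: [[-0.017, 0.314, 0.949], [-0.018, 0.949, -0.314], [-1.0, -0.023, -0.01]]
contact_force: [-11.4, -20.8, 16.7]
opening: 0.254
```

```bash
python3 - <<'E'
from h import *
rel([.513,.114,.174],ay)
E
```

```text
t 4.17 tcp [0.5241 0.1482 0.1758] station [0.0007 0.1389] F [-11.37 -20.77  16.67] open 22.4
units [ 0.052 -0.719  0.004]
turn units [-0.05  -0.115  0.26 ]
```

There is a hard stop with about 24 N of reaction at station y=0.139, so the catch is fully back. I'll release, rise and go over to the knob.

>>> drive_tool:
  rows:
    - [[0, -0.05, 0], [0, 0, 0], 15]
    - [[0, 0, 0], [0, 0, 0], 50]
    - [[0, 0, 0], [0, 0, 0], 50]
    - [[0, 0, 0], [0, 0, 0], 50]

```text
clock: 4.68
tool_pos: [0.5236, 0.1475, 0.1763]
orientation: [[-0.016, 0.314, 0.949], [-0.016, 0.949, -0.314], [-1.0, -0.02, -0.01]]
contact_force: [-0.4, 0.7, -0.1]
opening: 0.558
```

>>> drive_tool:
  rows:
    - [[-0.7, 0, 0], [0, 0, 0], 50]
    - [[-0.7, 0, 0], [0, 0, 0], 50]
    - [[0, -0.8, 0], [0, 0, 0], 50]
    - [[0, -0.8, 0], [0, 0, 0], 50]
    - [[0, -0.8, 0], [0, 0, 0], 50]

```text
clock: 5.3
tool_pos: [0.4879, 0.037, 0.2506]
orientation: [[-0.014, 0.306, 0.952], [-0.015, 0.952, -0.306], [-1.0, -0.018, -0.008]]
contact_force: [0.5, -0.6, -0.5]
opening: 0.567
```

```bash
python3 - <<'E'
from h import *
rel([*S(0,.0105),.175],ay)
t=camera("top"); cv2.imwrite("pics/t3.png",t[230:350,200:400,::-1].repeat(4,0).repeat(4,1))
E
```

```text
t 5.3 tcp [0.4879 0.037  0.2506] station [0.0007 0.0219] F [ 0.55 -0.55 -0.54] open 49.9
units [ 1.516 -0.2   -0.002]
turn units [ 0.054 -0.096  0.212]
```

View pics/t3.png

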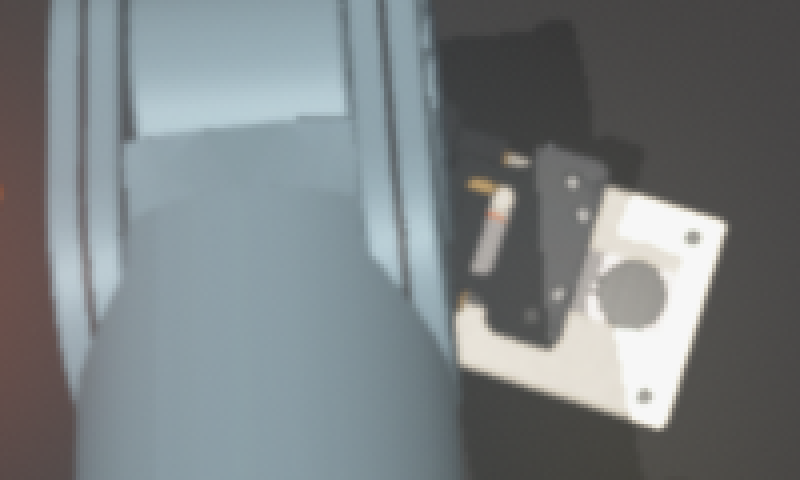

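The top view is hidden by the arm, so I'll check the catch later. I'll trim the position over the knob and descend.

>>> drive_tool:
  rows:
    - [[0, -0.1, 0], [0.05, -0.1, 0.2], 50]
    - [[0, 0, 0], [0, 0, 0], 50]

```text
clock: 5.6
tool_pos: [0.4847, 0.0258, 0.251]
orientation: [[0.0, 0.317, 0.948], [-0.002, 0.948, -0.317], [-1.0, -0.002, 0.001]]
contact_force: [0.2, 0.4, -0.6]
opening: 0.569
```

```bash
python3 - <<'E'
from h import *
rel([*S(0,.0105),.173],ay)
cv2.imwrite("pics/w4.png",camera("wrist")[:,:,::-1])
cv2.imwrite("pics/s4.png",camera("scene")[150:330,220:460,::-1].repeat(3,0).repeat(3,1))
E
```

```text
t 5.6 tcp [0.4847 0.0258 0.251 ] station [0.0011 0.0102] F [ 0.21  0.4  -0.55] open 50.1
units [ 1.56   0.008 -0.023]
turn units [-0.088  0.009  0.024]
```

View pics/w4.png

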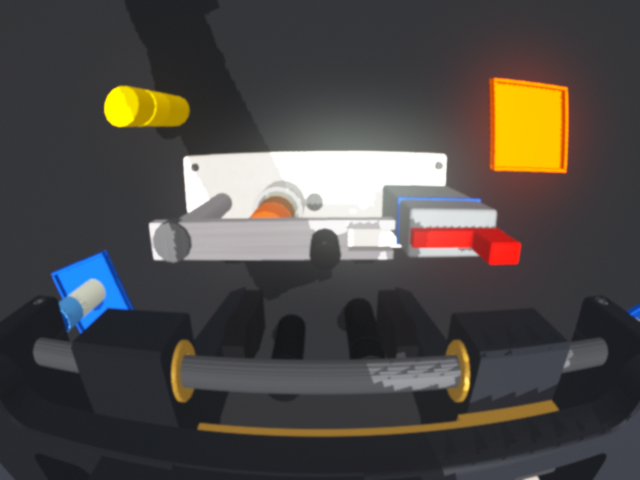

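View pics/s4.png

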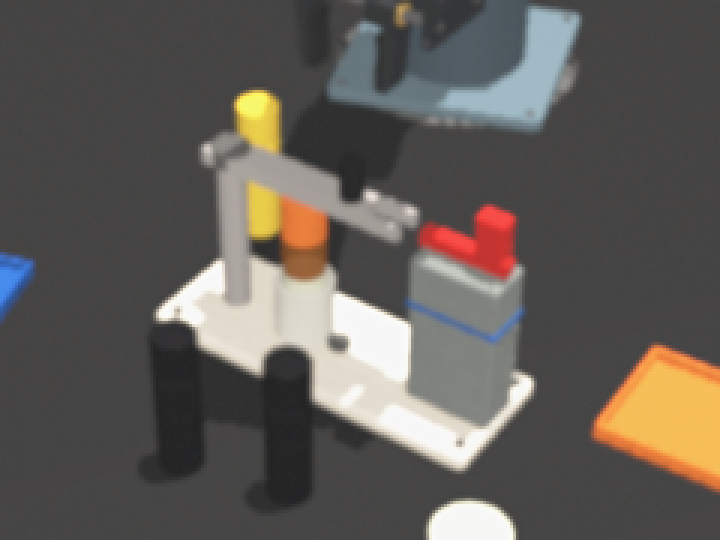

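Both views show the catch clear of the arm's fork (wrist (395,240), scene crop (425,235)). The knob at wrist (325,248) is centred between the jaws, so I'll descend.

>>> drive_tool:
  rows:
    - [[0.6, 0, 0], [-0.05, 0, 0], 50]
    - [[0.6, 0, 0], [0, 0, 0], 50]
    - [[0.12, 0, 0], [0, 0, 0], 50]
    - [[0, 0, 0], [0, 0, 0], 50]

```text
clock: 6.2
tool_pos: [0.4873, 0.0314, 0.1841]
orientation: [[0.002, 0.305, 0.952], [-0.001, 0.952, -0.305], [-1.0, -0.0, 0.002]]
contact_force: [0.2, -0.6, -0.0]
opening: 0.565
```

```bash
python3 - <<'E'
from h import *
rel([*S(0,.0105),.173],ay)
E
```

```text
t 6.2 tcp [0.4873 0.0314 0.1841] station [0.0019 0.0164] F [ 0.21 -0.56 -0.03] open 49.8
units [ 0.222 -0.117 -0.039]
turn units [0.065 0.028 0.003]
```

>>> drive_tool:
  rows:
    - [[0.2, -0.1, -0.04], [0, 0, 0], 50]
    - [[0, 0, 0], [0, 0, 0], 10]
    - [[0, 0, 0], [0, 0, 0], 10]
    - [[0, 0, 0], [0, 0, 0], 10]
    - [[0, 0, 0], [0, 0, 0], 10]

```text
clock: 6.82
tool_pos: [0.4858, 0.0285, 0.1758]
orientation: [[0.007, 0.304, 0.953], [0.001, 0.953, -0.304], [-1.0, 0.003, 0.006]]
contact_force: [2.0, 3.4, -3.7]
opening: 0.19
```

```bash
cat >> h.py <<'E'
def arm():
    p=status.read_state()['tool_pos']; q=Lc(p)-np.array([0,-.105]); return np.hypot(*q),np.arctan2(*q)
E
python3 - <<'E'
from h import *
rel([*S(0,.0105),.173],ay);print(arm())
E
```

```text
t 6.83 tcp [0.4858 0.0285 0.1758] station [0.0013 0.0131] F [ 2.03  3.39 -3.66] open 16.8
units [ 0.055 -0.052 -0.027]
turn units [ 0.077  0.071 -0.037]
(np.float64(0.11810490326332594), np.float64(0.011033761934192471))
```

Gripped at 16.8 mm on the 20 mm knob. I'll swing clockwise with the tool turning along with the arm, which also brings the jaws to station x for the cartridge.

>>> drive_tool:
  rows:
    - [[0, 0, 0.2], [1, 0, 0], 10]
    - [[0, -0.01, 0.2], [1, 0, 0], 10]
    - [[0, -0.01, 0.2], [1, 0, 0], 10]

```text
clock: 7.2
tool_pos: [0.5118, 0.0164, 0.1757]
orientation: [[0.004, 0.545, 0.839], [0.002, 0.839, -0.545], [-1.0, 0.003, 0.002]]
contact_force: [-0.1, 0.9, -0.4]
opening: 0.194
```

```bash
cat >> h.py <<'E'
def swing(r=.1165):
    r0,a=arm(); s=status.read_state(); p=s['tool_pos'];R=s['orientation']
    u=np.arctan2(*(np.array([R[:2,1]@axx,R[:2,1]@ay])))
    print("t",round(s['clock'],2),"r",r0.round(4),"arm deg",np.degrees(a).round(1),"tool deg",np.degrees(u).round(1),"z",p[2].round(4),"F",s['contact_force'].round(1),"open",round(s['opening']*88.1,1))
    for d in(5,10,95-np.degrees(a)):
        b=a+np.radians(d); t=S(r*np.sin(b),-.105+r*np.cos(b)); print("+%.1f"%d,((R.T@(np.array([*t,p[2]])-p))/.05).round(3))
E
python3 - <<'E'
from h import *
swing()
E
```

```text
t 7.2 r 0.1185 arm deg 14.6 tool deg 14.9 z 0.1757 F [-0.1  0.9 -0.4] open 17.1
+5.0 [ 0.    -0.048  0.203]
+10.0 [ 0.001 -0.073  0.405]
+80.4 [-1.000e-03 -1.969e+00  2.310e+00]
```

>>> drive_tool:
  rows:
    - [[0, -0.02, 0.2], [1, 0, 0], 10]
    - [[0, -0.01, 0.2], [1, 0, 0], 10]
    - [[0, -0.01, 0.2], [1, 0, 0], 10]
    - [[0, -0.01, 0.2], [1, 0, 0], 10]
    - [[0, -0.01, 0.2], [1, 0, 0], 10]

```text
clock: 7.82
tool_pos: [0.5473, -0.0186, 0.1757]
orientation: [[0.003, 0.853, 0.521], [0.003, 0.521, -0.853], [-1.0, 0.004, -0.001]]
contact_force: [0.4, 0.9, -0.5]
opening: 0.193
```

```bash
python3 - <<'E'
from h import *
swing()
E
```

```text
t 7.83 r 0.1186 arm deg 38.8 tool deg 40.5 z 0.1757 F [ 0.4  0.9 -0.5] open 17.0
+5.0 [-0.    -0.046  0.204]
+10.0 [-0.    -0.066  0.407]
+56.2 [-0.005 -1.019  1.966]
```

>>> drive_tool:
  rows:
    - [[0, -0.01, 0.22], [1, 0, 0], 10]
    - [[0, -0.01, 0.22], [1, 0, 0], 10]
    - [[0, -0.01, 0.22], [1, 0, 0], 10]
    - [[0, -0.01, 0.22], [1, 0, 0], 10]
    - [[0, -0.01, 0.22], [1, 0, 0], 10]

```text
clock: 8.45
tool_pos: [0.565, -0.0695, 0.1757]
orientation: [[0.001, 0.995, 0.101], [0.005, 0.101, -0.995], [-1.0, 0.002, -0.005]]
contact_force: [-0.4, 1.4, 0.2]
opening: 0.185
```

```bash
python3 - <<'E'
from h import *
swing(.118)
E
```

```text
t 8.45 r 0.118 arm deg 65.2 tool deg 66.1 z 0.1757 F [-0.4  1.4  0.2] open 16.3
+5.0 [-0.001 -0.005  0.206]
+10.0 [-0.002 -0.028  0.41 ]
+29.8 [-0.006 -0.292  1.18 ]
```

>>> drive_tool:
  rows:
    - [[0, -0.01, 0.22], [1, 0, 0], 10]
    - [[0, -0.01, 0.22], [1, 0, 0], 10]
    - [[0, -0.01, 0.22], [1, 0, 0], 10]
    - [[0, -0.01, 0.22], [1, 0, 0], 10]
    - [[0, -0.01, 0.2], [0.8, 0, 0], 10]

```text
clock: 9.07
tool_pos: [0.5584, -0.1209, 0.1757]
orientation: [[-0.001, 0.946, -0.323], [0.01, -0.323, -0.946], [-1.0, -0.004, -0.009]]
contact_force: [0.5, 2.5, 0.9]
opening: 0.192
```

```bash
python3 - <<'E'
from h import *
swing(.118)
E
```

```text
t 9.07 r 0.1166 arm deg 90.7 tool deg 90.8 z 0.1757 F [0.5 2.5 0.9] open 16.9
+5.0 [-0.002  0.019  0.206]
+10.0 [-0.004 -0.008  0.41 ]
+4.3 [-0.002  0.021  0.179]
```

>>> drive_tool:
  rows:
    - [[0, 0, 0.15], [0.5, 0, 0], 10]
    - [[0, 0, 0.1], [0, 0, 0], 10]
    - [[0, 0, 0.1], [0, 0, 0], 10]

```text
clock: 9.45
tool_pos: [0.5569, -0.1244, 0.1757]
orientation: [[0.004, 0.934, -0.358], [0.027, -0.358, -0.933], [-1.0, -0.006, -0.026]]
contact_force: [3.5, 11.1, 0.1]
opening: 0.191
```

```bash
python3 - <<'E'
from h import *
swing(.118)
E
```

```text
t 9.45 r 0.1165 arm deg 92.6 tool deg 92.9 z 0.1757 F [ 3.5 11.1  0.1] open 16.8
+5.0 [-0.006  0.023  0.205]
+10.0 [-0.011 -0.002  0.41 ]
+2.4 [-0.003  0.029  0.1  ]
```

Stop reached: 11 N reaction at about 1.62 rad. I'll release, rise and take a look.

>>> drive_tool:
  rows:
    - [[0, 0, -0.03], [0, 0, 0], 10]
    - [[0, 0, 0], [0, 0, 0], 50]
    - [[0, 0, 0], [0, 0, 0], 50]
    - [[0, 0, 0], [0, 0, 0], 50]
    - [[-0.7, 0, 0], [0, 0, 0], 70]

```text
clock: 10.07
tool_pos: [0.5551, -0.1247, 0.2092]
orientation: [[-0.002, 0.934, -0.359], [0.025, -0.358, -0.933], [-1.0, -0.01, -0.023]]
contact_force: [0.0, -0.5, 0.9]
opening: 0.619
```

>>> drive_tool:
  rows:
    - [[-0.8, 0, 0], [0, 0, 0], 75]
    - [[0, 0, 0], [0, 0, 0], 75]

```text
clock: 10.32
tool_pos: [0.5561, -0.1272, 0.2524]
orientation: [[0.002, 0.933, -0.36], [0.024, -0.36, -0.933], [-1.0, -0.007, -0.023]]
contact_force: [0.6, 0.5, -0.5]
opening: 0.842
```

```bash
python3 - <<'E'
from h import *
rel([*S(0,-.035),.24],axx)
cv2.imwrite("pics/s5.png",camera("scene")[150:330,220:460,::-1].repeat(3,0).repeat(3,1))
cv2.imwrite("pics/w5.png",camera("wrist")[:,:,::-1])
E
```

```text
t 10.32 tcp [ 0.5561 -0.1272  0.2524] station [ 0.1164 -0.1131] F [ 0.62  0.52 -0.46] open 74.2
units [ 0.297 -2.406 -1.431]
turn units [-0.604 -0.264  0.07 ]
```

View pics/s5.png

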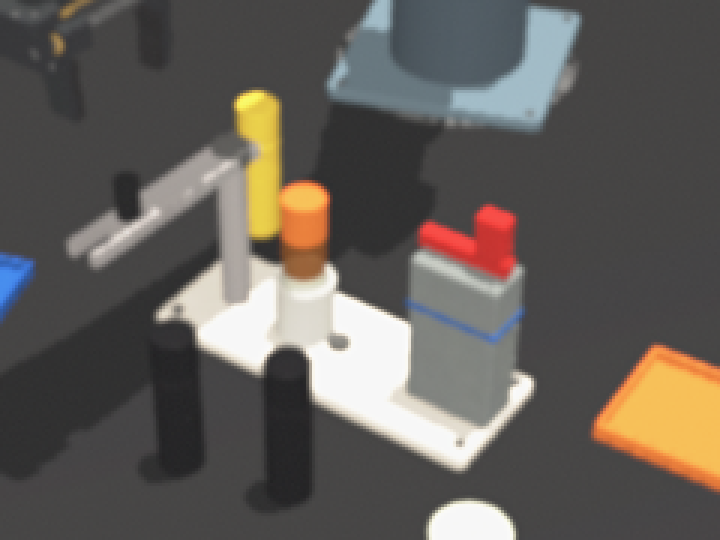

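View pics/w5.png

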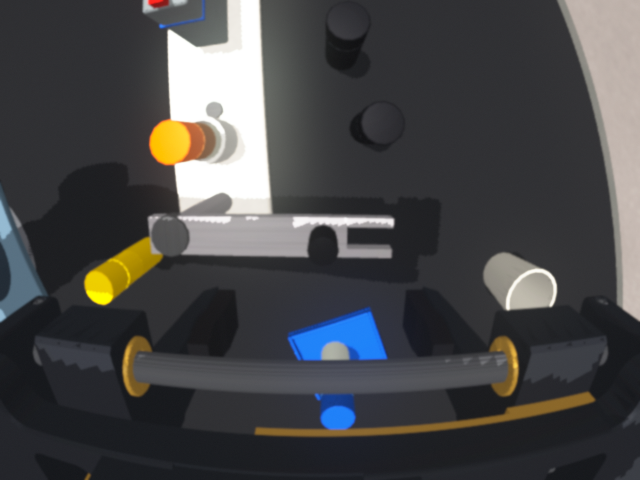

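The scene crop shows the arm fully open with the cartridge, orange cap top at (304,196), free in the cup. It is the only orange-capped one; the yellow and black ones stand free on the bench. I'll measure its cap.

```bash
python3 - <<'E'
from h import *
s=cv2.imread("pics/s5.png")[1::3,1::3]; h=cv2.cvtColor(s,cv2.COLOR_BGR2HSV)
z=cv2.resize(s[50:120,70:140],None,fx=8,fy=8,interpolation=cv2.INTER_CUBIC); cv2.imwrite("pics/cap.png",z)
p=(304/3+220,196/3+150); q=onz("scene",p,.15); print(q,Lc(q))
# model-consistent check: expected pixel
print(proj("scene",[*S(0,-.035),.15]),p)
E
```

```text
[ 0.46859599 -0.0138111   0.15      ] [-0.00189599 -0.03240723]
[319.95118784 215.34865058] (321.3333333333333, 215.33333333333331)
```

View pics/cap.png

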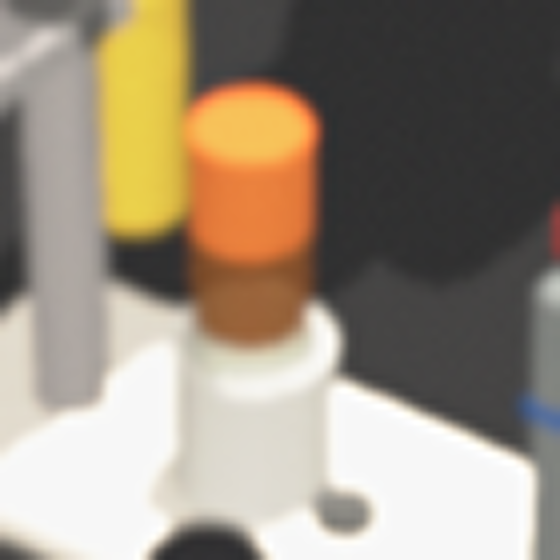

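>>> drive_tool:
  rows:
    - [[0, -0.9, -0.55], [-0.3, -0.15, 0.05], 75]
    - [[0, -0.8, -0.5], [-0.2, -0.1, 0], 75]
    - [[0, -0.35, -0.2], [0, 0, 0], 75]
    - [[0, 0, 0], [0, 0, 0], 75]

```text
clock: 10.92
tool_pos: [0.4742, -0.0303, 0.2462]
orientation: [[-0.015, 0.948, -0.317], [-0.0, -0.317, -0.948], [-1.0, -0.014, 0.005]]
contact_force: [0.7, 0.1, -0.1]
opening: 0.853
```

```bash
python3 - <<'E'
from h import *
rel([*S(0,-.035),.1],axx)
cv2.imwrite("pics/t6.png",camera("top")[230:350,200:400,::-1].repeat(4,0).repeat(4,1))
cv2.imwrite("pics/w6.png",camera("wrist")[:,:,::-1])
E
```

```text
t 10.93 tcp [ 0.4742 -0.0303  0.2462] station [ 0.0086 -0.0463] F [ 0.66  0.11 -0.11] open 75.2
units [ 2.924 -0.133 -0.24 ]
turn units [-0.087  0.056  0.159]
```

View pics/w6.png

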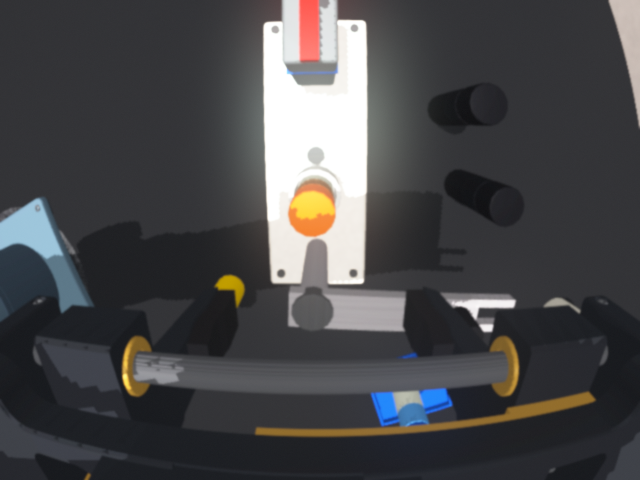

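The cap centre lies about 2 mm from the modelled cup axis, and the wrist view shows it at (312,212) between the jaws. I'll aim at station (−1, −34) mm.

>>> drive_tool:
  rows:
    - [[0.2, -0.15, -0.24], [-0.08, 0.05, 0.15], 75]
    - [[0, 0, 0], [0, 0, 0], 75]

```text
clock: 11.28
tool_pos: [0.4733, -0.0205, 0.2362]
orientation: [[0.001, 0.949, -0.316], [-0.004, -0.316, -0.949], [-1.0, 0.002, 0.003]]
contact_force: [-0.3, -0.7, 0.6]
opening: 0.849
```

```bash
python3 - <<'E'
from h import *
rel([*S(-.001,-.034),.1],axx)
E
```

```text
t 11.28 tcp [ 0.4733 -0.0205  0.2362] station [ 0.0047 -0.0373] F [-0.26 -0.68  0.61] open 74.8
units [ 2.724 -0.12  -0.074]
turn units [-0.075  0.035 -0.025]
```

>>> drive_tool:
  rows:
    - [[0.6, -0.11, -0.07], [0, 0, 0], 75]
    - [[0.6, 0, 0], [0, 0, 0], 75]
    - [[0, 0, 0], [0, 0, 0], 75]

```text
clock: 11.65
tool_pos: [0.4725, -0.0197, 0.1761]
orientation: [[0.004, 0.947, -0.321], [-0.006, -0.321, -0.947], [-1.0, 0.006, 0.004]]
contact_force: [-0.8, -0.6, 0.7]
opening: 0.854
```

```bash
python3 - <<'E'
from h import *
rel([*S(-.001,-.034),.1],axx)
E
```

```text
t 11.65 tcp [ 0.4725 -0.0197  0.1761] station [ 0.0036 -0.0368] F [-0.82 -0.63  0.72] open 75.3
units [ 1.521 -0.102 -0.062]
turn units [-0.129  0.05  -0.067]
```

>>> drive_tool:
  rows:
    - [[0.1, -0.1, -0.06], [-0.1, 0.05, -0.05], 75]
    - [[0.6, -0.05, 0], [0, 0, 0], 75]
    - [[0.5, 0, 0], [0, 0, 0], 75]
    - [[0, 0, 0], [0, 0, 0], 75]

```text
clock: 12.15
tool_pos: [0.4705, -0.0154, 0.1185]
orientation: [[0.008, 0.95, -0.313], [0.001, -0.313, -0.95], [-1.0, 0.007, -0.004]]
contact_force: [-0.8, 0.0, 0.6]
opening: 0.851
```

```bash
python3 - <<'E'
from h import *
rel([*S(-.001,-.034),.1],axx)
E
```

```text
t 12.15 tcp [ 0.4705 -0.0154  0.1185] station [ 0.0004 -0.0333] F [-0.85  0.03  0.56] open 75.0
units [ 0.371 -0.031  0.015]
turn units [-0.034 -0.041 -0.085]
```

>>> drive_tool:
  rows:
    - [[0.3, -0.02, 0], [0, 0, -0.05], 75]
    - [[0, 0, 0], [0, 0, 0], 50]
    - [[0, 0, 0], [0, 0, 0], 30]
    - [[0, 0, 0], [0, 0, 0], 30]
    - [[0, 0, 0], [0, 0, 0], 30]

```text
clock: 12.78
tool_pos: [0.4723, -0.0149, 0.1058]
orientation: [[0.009, 0.95, -0.313], [0.004, -0.313, -0.95], [-1.0, 0.007, -0.007]]
contact_force: [0.7, 0.7, 0.2]
opening: 0.418
```

```bash
python3 - <<'E'
from h import *
rel([*S(-.001,-.034),.3],axx)
E
```

```text
t 12.78 tcp [ 0.4723 -0.0149  0.1058] station [ 0.0019 -0.0323] F [0.73 0.72 0.21] open 36.8
units [-3.884 -0.03   0.009]
turn units [-0.031 -0.075 -0.085]
```

>>> drive_tool:
  rows:
    - [[0, 0, 0], [0, 0, 0], 20]
    - [[0, 0, 0], [0, 0, 0], 20]

```text
clock: 13.02
tool_pos: [0.4722, -0.0148, 0.1058]
orientation: [[0.009, 0.95, -0.313], [0.004, -0.313, -0.95], [-1.0, 0.007, -0.007]]
contact_force: [0.0, 0.2, -0.6]
opening: 0.403
```

>>> drive_tool:
  rows:
    - [[-0.2, 0, 0], [0, 0, 0], 20]
    - [[-0.25, 0, 0], [0, 0, 0], 20]
    - [[-0.25, 0, 0], [0, 0, 0], 20]
    - [[0, 0, 0], [0, 0, 0], 20]

```text
clock: 13.52
tool_pos: [0.4719, -0.015, 0.1437]
orientation: [[0.009, 0.95, -0.313], [0.004, -0.313, -0.95], [-1.0, 0.008, -0.007]]
contact_force: [0.5, 0.2, -2.3]
opening: 0.403
```

```bash
python3 - <<'E'
from h import *
rel([*S(-.001,-.034),.3],axx)
E
```

```text
t 13.53 tcp [ 0.4719 -0.015   0.1437] station [ 0.0016 -0.0325] F [ 0.48  0.16 -2.27] open 35.5
units [-3.126 -0.029  0.008]
turn units [-0.032 -0.078 -0.088]
```

It is gripped at 35.5 mm with a 2.3 N load, consistent with the 36 mm diameter and roughly 0.16–0.23 kg. I'll continue straight up.

>>> drive_tool:
  rows:
    - [[-0.35, 0, 0], [0, 0, 0], 20]
    - [[-0.4, 0, 0], [0, 0, 0], 20]
    - [[-0.4, 0, 0], [0, 0, 0], 20]
    - [[-0.4, 0, 0], [0, 0, 0], 20]
    - [[-0.4, 0, 0], [0, 0, 0], 20]

```text
clock: 14.15
tool_pos: [0.4689, -0.0152, 0.2427]
orientation: [[0.005, 0.95, -0.313], [0.004, -0.313, -0.95], [-1.0, 0.004, -0.005]]
contact_force: [0.5, -0.3, -0.5]
opening: 0.401
```

>>> drive_tool:
  rows:
    - [[-0.4, 0, 0], [0, 0, 0], 20]
    - [[-0.4, 0, 0], [0, 0, 0], 20]
    - [[-0.4, 0, 0], [0, 0, 0], 20]
    - [[-0.2, 0, 0], [0, 0, 0], 20]
    - [[0, 0, 0], [0, 0, 0], 20]

```text
clock: 14.78
tool_pos: [0.4677, -0.0154, 0.3151]
orientation: [[0.006, 0.95, -0.313], [0.005, -0.313, -0.95], [-1.0, 0.004, -0.007]]
contact_force: [-0.8, 0.0, -2.5]
opening: 0.4
```

```bash
python3 - <<'E'
from h import *
rel([.472,.2985,.32],axx)
cv2.imwrite("pics/s7.png",camera("scene")[100:330,220:510,::-1].repeat(2,0).repeat(2,1))
E
```

```text
t 14.78 tcp [ 0.4677 -0.0154  0.3151] station [-0.0022 -0.0342] F [-0.75  0.02 -2.49] open 35.3
units [-0.065 -1.881 -5.991]
turn units [-0.03  -0.077 -0.042]
```

View pics/s7.png

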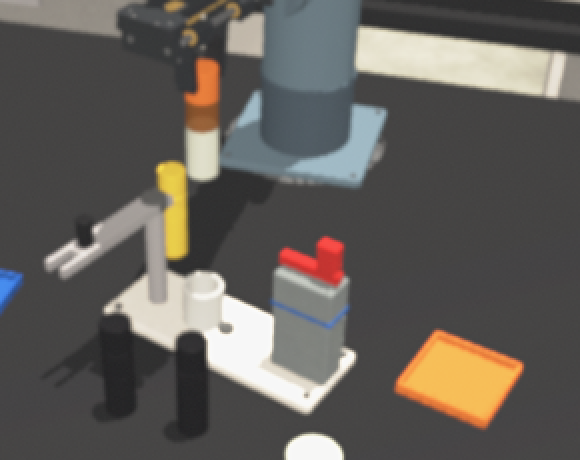

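The scene shows the cartridge hanging upright from the gripper, the cup empty, the arm open and the catch back. Foot height is about 0.23 m. I'll carry it smoothly to the tray.

>>> drive_tool:
  rows:
    - [[-0.05, -0.07, -0.22], [0, 0, 0], 20]
    - [[0, -0.14, -0.45], [0, 0, 0], 20]
    - [[0, -0.2, -0.6], [0, 0, 0], 20]
    - [[0, -0.2, -0.6], [0, 0, 0], 20]
    - [[0, -0.2, -0.6], [0, 0, 0], 20]

```text
clock: 15.45
tool_pos: [0.4656, 0.1191, 0.315]
orientation: [[-0.0, 0.949, -0.316], [0.003, -0.316, -0.949], [-1.0, -0.001, -0.003]]
contact_force: [0.4, -0.9, -1.8]
opening: 0.404
```

>>> drive_tool:
  rows:
    - [[0, -0.2, -0.6], [0, 0, 0], 20]
    - [[0, -0.2, -0.6], [0, 0, 0], 20]
    - [[0, -0.2, -0.6], [0, 0, 0], 20]
    - [[0, -0.15, -0.5], [0, 0, 0], 20]
    - [[0, -0.1, -0.3], [0, 0, 0], 20]

```text
clock: 16.08
tool_pos: [0.4626, 0.2654, 0.3121]
orientation: [[-0.005, 0.95, -0.311], [0.001, -0.311, -0.95], [-1.0, -0.005, 0.001]]
contact_force: [-0.4, 0.1, -2.1]
opening: 0.402
```

```bash
python3 - <<'E'
from h import *
rel([.472,.2985,.32],axx)
E
```

```text
t 16.07 tcp [0.4626 0.2654 0.3121] station [-0.0942  0.2312] F [-0.45  0.06 -2.1 ] open 35.4
units [-0.159 -0.027 -0.687]
turn units [-0.014  0.014  0.061]
```

>>> drive_tool:
  rows:
    - [[0, 0, -0.35], [0, 0, 0], 20]
    - [[0, 0, -0.15], [0, 0, 0], 20]
    - [[0, 0, 0], [0, 0, 0], 20]

```text
clock: 16.45
tool_pos: [0.4711, 0.2904, 0.3116]
orientation: [[-0.006, 0.95, -0.312], [-0.001, -0.312, -0.95], [-1.0, -0.005, 0.003]]
contact_force: [-0.4, -0.3, -1.8]
opening: 0.399
```

```bash
python3 - <<'E'
from h import *
rel([.472,.2985,.0905],axx)
cv2.imwrite("pics/s8.png",camera("scene")[100:330,320:610,::-1].repeat(2,0).repeat(2,1))
E
```

```text
t 16.45 tcp [0.4711 0.2904 0.3116] station [-0.0938  0.2576] F [-0.37 -0.3  -1.78] open 35.2
units [ 4.422 -0.012 -0.171]
turn units [-0.018  0.029  0.057]
```

View pics/s8.png

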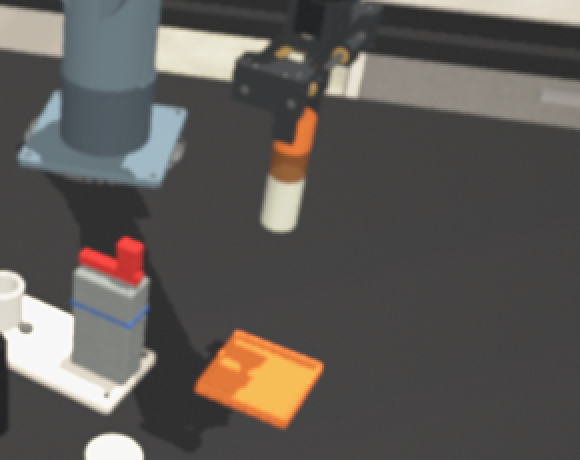

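The cartridge appears tilted in the picture, so I'll check that against the projection of a true vertical.

```bash
python3 - <<'E'
from h import *
a=proj("scene",[.4711,.2904,.2258]);b=proj("scene",[.4711,.2904,.3558])
f=lambda p:((p-[320,100])*2).round(0)
print(f(a),f(b))
# held edge line
im=camera("scene");cv2.imwrite("pics/s9.png",cv2.resize(im[140:225,430:500,::-1],None,fx=7,fy=7,interpolation=cv2.INTER_CUBIC))
E
```

```text
[277. 223.] [296. 115.]
```

View pics/s9.png

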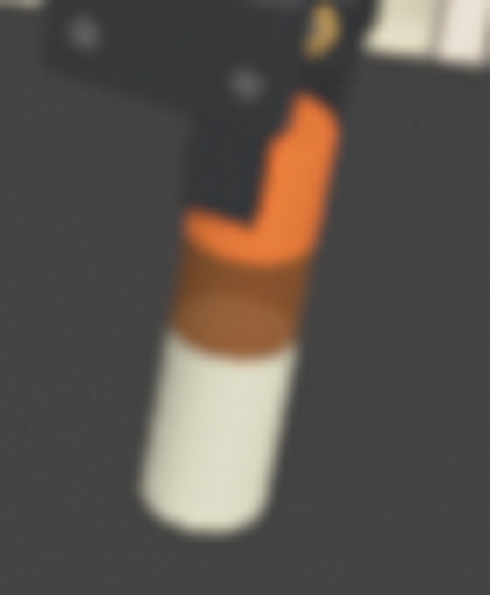

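A true vertical should lean 0.176 here and the edges measure 0.17–0.20, so it is upright. I'll lower it.

>>> drive_tool:
  rows:
    - [[0.3, 0, -0.1], [0, 0, 0.05], 20]
    - [[0.5, 0, -0.05], [0, 0, 0], 20]
    - [[0.6, 0, 0], [0, 0, 0], 20]
    - [[0.6, 0, 0], [0, 0, 0], 20]
    - [[0.6, 0, 0], [0, 0, 0], 20]

```text
clock: 17.18
tool_pos: [0.4742, 0.2959, 0.177]
orientation: [[0.002, 0.949, -0.315], [0.001, -0.315, -0.949], [-1.0, 0.002, -0.001]]
contact_force: [0.5, -0.5, -1.2]
opening: 0.397
```

>>> drive_tool:
  rows:
    - [[0.5, 0, 0], [0, 0, 0], 20]
    - [[0.4, 0, 0], [0, 0, 0], 20]
    - [[0.2, 0, 0], [0, 0, 0], 20]
    - [[0, 0, 0], [0, 0, 0], 20]

```text
clock: 17.68
tool_pos: [0.4716, 0.2933, 0.1156]
orientation: [[-0.003, 0.948, -0.317], [-0.004, -0.317, -0.948], [-1.0, -0.001, 0.005]]
contact_force: [-0.2, 1.3, -1.6]
opening: 0.398
```

```bash
python3 - <<'E'
from h import *
rel([.472,.2985,.0905],axx)
E
```

```text
t 17.68 tcp [0.4716 0.2933 0.1156] station [-0.0943  0.2605] F [-0.17  1.27 -1.62] open 35.1
units [ 0.501 -0.025 -0.104]
turn units [-0.081  0.057  0.015]
```

>>> drive_tool:
  rows:
    - [[0.2, 0, -0.08], [0, 0, 0], 20]
    - [[0.15, 0, 0], [0, 0, 0], 20]
    - [[0.05, 0, 0], [0, 0, 0], 20]
    - [[0, 0, 0], [0, 0, 0], 20]

```text
clock: 18.18
tool_pos: [0.474, 0.2981, 0.0957]
orientation: [[-0.0, 0.949, -0.317], [-0.002, -0.317, -0.949], [-1.0, 0.0, 0.002]]
contact_force: [-0.3, 0.4, -2.2]
opening: 0.397
```

```bash
python3 - <<'E'
from h import *
rel([.472,.2985,.0905],axx)
cv2.imwrite("pics/s10.png",camera("scene")[160:340,370:560,::-1].repeat(3,0).repeat(3,1))
E
```

```text
t 18.18 tcp [0.474  0.2981 0.0957] station [-0.0935  0.2658] F [-0.3   0.44 -2.19] open 35.0
units [ 0.103 -0.041  0.006]
turn units [-0.08   0.027 -0.004]
```

View pics/s10.png

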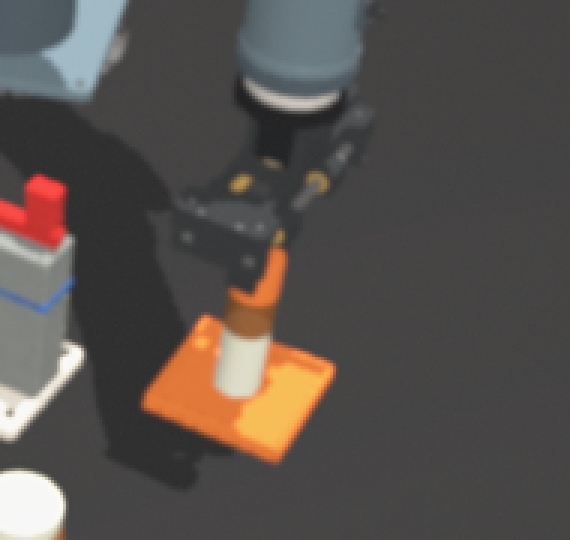

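The foot at (238,385) is over the tray centre at (241,388). I'll lower it the last few mm until it touches.

>>> drive_tool:
  rows:
    - [[0.08, 0, 0], [0, 0, 0], 20]
    - [[0.04, 0, 0], [0, 0, 0], 20]
    - [[0, 0, 0], [0, 0, 0], 20]

```text
clock: 18.6
tool_pos: [0.4745, 0.2983, 0.09]
orientation: [[0.001, 0.948, -0.317], [-0.001, -0.317, -0.948], [-1.0, 0.001, 0.001]]
contact_force: [0.9, 0.3, -0.2]
opening: 0.4
```

>>> drive_tool:
  rows:
    - [[0.05, 0, 0], [0, 0, 0], 20]
    - [[0, 0, 0], [0, 0, 0], 20]

```text
clock: 18.85
tool_pos: [0.4762, 0.2998, 0.0905]
orientation: [[0.003, 0.948, -0.317], [0.002, -0.317, -0.948], [-1.0, 0.002, -0.003]]
contact_force: [0.8, -0.1, -1.8]
opening: 0.399
```

Tool z stays at 0.090 despite commanding lower, so the foot is at floor height (about 4.5 mm). I'll open the fingers.

>>> drive_tool:
  rows:
    - [[0, 0, 0], [0, 0, 0], 42]
    - [[0, 0, 0], [0, 0, 0], 60]
    - [[0, 0, 0], [0, 0, 0], 80]
    - [[0, 0, 0], [0, 0, 0], 85]

```text
clock: 19.35
tool_pos: [0.4764, 0.2997, 0.0902]
orientation: [[0.003, 0.948, -0.317], [0.002, -0.317, -0.948], [-1.0, 0.002, -0.003]]
contact_force: [-0.0, -0.1, 0.5]
opening: 0.792
```

```bash
python3 - <<'E'
from h import *
rel([.472,.2985,.0905],axx)
cv2.imwrite("pics/s11.png",camera("scene")[160:340,370:560,::-1].repeat(3,0).repeat(3,1))
E
```

```text
t 19.35 tcp [0.4764 0.2997 0.0902] station [-0.0918  0.2681] F [-0.02 -0.1   0.48] open 69.8
units [-0.005 -0.075  0.051]
turn units [-0.084 -0.035 -0.028]
```

View pics/s11.png

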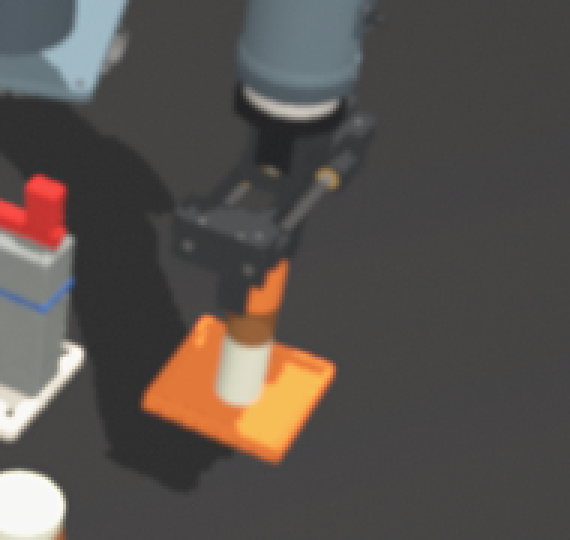

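It stands released at tray centre. I'll retract straight up and then away.

>>> drive_tool:
  rows:
    - [[-0.2, 0, 0], [0, 0, 0], 85]
    - [[-0.4, 0, 0], [0, 0, 0], 85]
    - [[-0.6, 0, 0], [0, 0, 0], 85]
    - [[-0.6, 0, 0], [0, 0, 0], 85]
    - [[-0.6, 0, 0], [0, 0, 0], 85]

```text
clock: 20.02
tool_pos: [0.475, 0.2984, 0.2141]
orientation: [[0.001, 0.948, -0.318], [-0.0, -0.318, -0.948], [-1.0, 0.001, 0.0]]
contact_force: [0.8, 1.8, -0.6]
opening: 0.966
```

>>> drive_tool:
  rows:
    - [[-0.6, 0, 0], [0, 0, 0], 85]
    - [[-0.2, 0, -0.8], [0, 0, 0], 85]
    - [[0, 0, -0.9], [0, 0, 0], 85]
    - [[0, 0, -0.9], [0, 0, 0], 85]
    - [[0, 0, -0.9], [0, 0, 0], 85]

```text
clock: 20.65
tool_pos: [0.5349, 0.4654, 0.2648]
orientation: [[0.007, 0.946, -0.324], [0.006, -0.324, -0.946], [-1.0, 0.005, -0.008]]
contact_force: [1.0, -0.0, 0.5]
opening: 0.963
```

>>> drive_tool:
  rows:
    - [[0, 0, -0.8], [0, 0, 0], 85]
    - [[0, 0, 0], [0, 0, 0], 85]
    - [[0, 0, 0], [0, 0, 0], 85]

```text
clock: 21.02
tool_pos: [0.5476, 0.5064, 0.2655]
orientation: [[0.008, 0.947, -0.322], [0.005, -0.322, -0.947], [-1.0, 0.006, -0.008]]
contact_force: [-0.1, -0.6, -0.2]
opening: 0.967
```

```bash
python3 - <<'E'
from h import *
rel([.472,.2985,.0905],axx)
cv2.imwrite("pics/s12.png",camera("scene")[:,:,::-1])
cv2.imwrite("pics/t12.png",camera("top")[:,:,::-1])
E
```

```text
t 21.02 tcp [0.5476 0.5064 0.2655] station [-0.0881  0.4866] F [-0.07 -0.56 -0.18] open 85.2
units [ 3.466 -0.116  4.45 ]
turn units [-0.138 -0.087 -0.07 ]
```

View pics/s12.png

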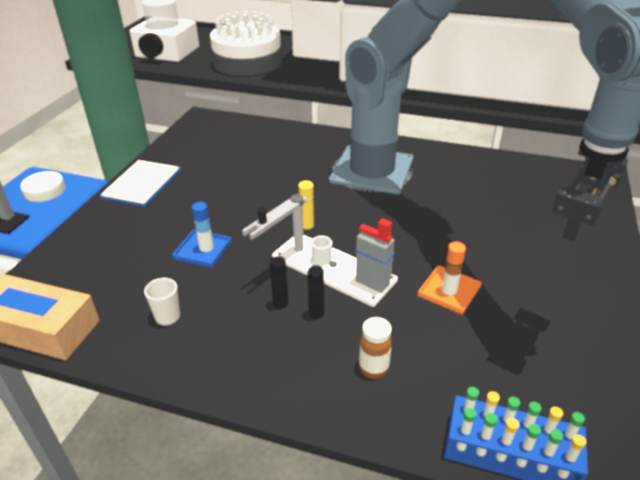

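View pics/t12.png

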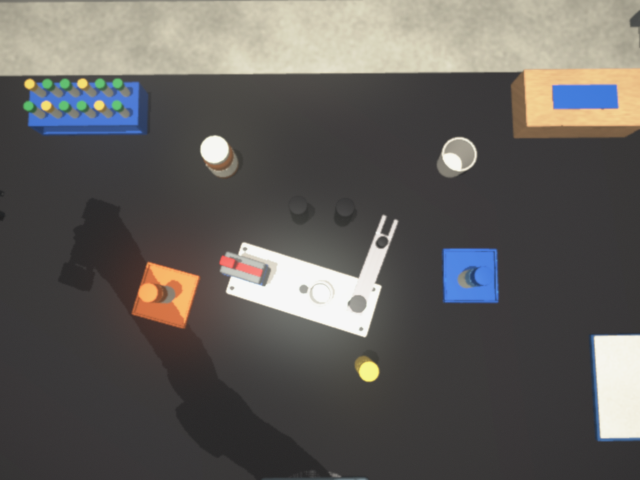

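The spent cartridge stands in the orange tray (top (152,293), scene (455,270)). The arm is open with its knob at top (381,242), the tab is at (228,262), and the bystanders sit at their original pixels. One numeric check.

```bash
python3 - <<'E'
from h import *
c=onz("top",(152,293),.134)[:2]; print("cap",c,"offset from tray",c-[.472,.299])
k=Lc(onz("top",(381,242),.203))-[0,-.105]; print("knob r",np.hypot(*k),"rad",np.arctan2(*k))
print("tab",Lc(onz("top",(228,262),.203)))
a=proj("scene",[.474,.299,.004]);b=proj("scene",[.474,.299,.134]);print("expected foot/top px",a,b)
A=cv2.imread("pics/top0.png");B=cv2.imread("pics/top0.png"); B=cv2.imread("pics/t12.png")
for n,(x,y,w,hh) in dict(bottle=(195,130,50,52),beaker=(430,132,50,50),fresh=(440,245,62,62)).items():
    sh,r=cv2.phaseCorrelate(*[cv2.cvtColor(i[y:y+hh,x:x+w],cv2.COLOR_BGR2GRAY).astype(np.float32) for i in(A,B)]);print(n,np.round(sh,2),round(r,2))
E
```

```text
cap [0.47159371 0.29085967] offset from tray [-0.00040629 -0.00814033]
knob r 0.11227700891424716 rad 1.6099879591365667
tab [-1.07748033e-04  1.31621388e-01]
expected foot/top px [448.24069904 290.07944419] [456.15839158 247.05694431]
bottle [-0.04  0.04] 0.94
beaker [0.01 0.02] 0.92
fresh [0.   0.01] 0.98
```

The tab reading of 131.6 mm comes from an eyeballed pixel and disagrees with the 138 mm stop, so I'll measure it properly.

```bash
python3 - <<'E'
from h import *
a=cv2.imread("pics/top0.png")[245:290,210:290];b=cv2.imread("pics/t12.png")[245:290,210:290]
cv2.imwrite("pics/tabs.png",cv2.resize(np.vstack([a,b]),None,fx=6,fy=6,interpolation=cv2.INTER_CUBIC))
for n in("top0","t12"):
    h=cv2.cvtColor(cv2.imread(f"pics/{n}.png"),cv2.COLOR_BGR2HSV);m=((h[...,0]<6)|(h[...,0]>174))&(h[...,1]>90)&(h[...,2]>90);m[:240]=0;m[300:]=0;m[:,:205]=0;m[:,290:]=0
    c=big(m).reshape(-1,2); y=[Lc(onz("top",p,.203))[1] for p in c]; x=[Lc(onz("top",p,.168))[1] for p in c]
    print(n,"outer tab edge at z.203",max(y),"nose at z.168",min(x))
E
```

```text
top0 outer tab edge at z.203 0.11579357754329615 nose at z.168 0.04751709571993965
t12 outer tab edge at z.203 0.1474773655931336 nose at z.168 0.07509411358856287
```

View pics/tabs.png

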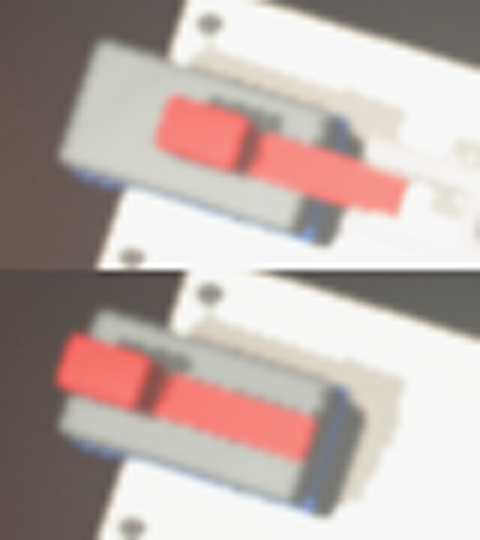

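Between the pictures the tab moved 32 mm and the nose 28 mm. The nose at y≈75 mm, where 42 mm is fully home, puts the catch at about 33 mm, and it started 3–5 mm in. That is consistent with the hard stop I felt and well above 29 mm, so I'm handing in.

```bash
python3 - <<'E'
from bench import bot
print(bot.close_job())
E
```

```text
the job is handed in; nothing more can be done
None
```

I did the whole job and handed it in at about 21 s on the robot's clock. The hand-in gave no verdict. I slid the red catch back to its stop (about 24 N reaction). I then swung the arm open to its stop and lifted the orange-capped cartridge straight up. I set it down and released it in the orange tray.

- **Cartridge:** it stands upright and free, with its cap about 8 mm from the tray centre against the 34 mm allowed.
- **Arm:** open by about 1.61 rad against the 1.5 required.
- **Catch:** back by about 33 mm against the 29 required. This is the loosest check. The tab edge moved 32 mm and the nose 28 mm in the pictures, while a rough first reading put the tab centre at 131.6 mm, where the robot felt the stop at 138 mm. The nose position and the hard stop both support the catch being fully back.
- **Bystanders:** the bottle, beaker and fresh cartridge shifted less than 0.1 pixel between the first and last top pictures. The black and yellow look-alikes appear in the same places, but I did not measure them.
- **Robot:** clear of everything at hand-in, with no contact force beyond sensor noise.

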